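# Draw the T-handled plug gauge half-way out of its bore and hold it

### The job

On the jeweller's bench, open both flaps of the small carton right back so that they lean outwards, then grip the plug gauge with the T-shaped handle and draw it straight up, without forcing it sideways, until half of its 40 mm shank (20 mm) stands clear of the wooden block and the other half is still in the bore. Finish while still holding it there, upright and still, with both flaps open. Leave the other two gauges fully home in their bores, and do not disturb the other things on the bench.

Things in the scene. Friction and masses are not known exactly. Their poses are not given: they have to be found in the camera images.
- carton: Open cardboard carton fixed to the bench, 150 mm along its x, 190 mm along its y, 110 mm high, walls and floor 4 mm. Origin at the centre of its underside, z up. A bored wooden block stands inside with three steel gauges in it; the gauges end about 90 mm above the bench, 20 mm below the carton's rim.
- flap_left (a joint): Angle (rad) of the flap hinged along the carton's +y rim (left, seen from the robot): 0 = lying flat inwards over the carton, 1.57 = standing upright, 2.8 = stop, leaning far outwards. Cardboard, 144 mm along the hinge, 70 mm from hinge to free edge, 4 mm thick. It starts ajar (0.7 to 1.1) and stays wherever it is left; about 1 N turns it. Pushed level, its edge can jam on the pusher: follow its arc.
- flap_right (a joint): The same for the flap hinged along the carton's -y rim; it too swings up and outwards as its value grows.
- flap_left_hinge (a point): Middle of the left flap's hinge line, on the carton's +y rim, 110 mm above the bench, 95 mm from the carton's centre.
- flap_right_hinge (a point): Middle of the right flap's hinge line, on the carton's -y rim, 110 mm above the bench.
- flap_left_edge (a point): Middle of the left flap's free edge.
- flap_right_edge (a point): Middle of the right flap's free edge.
- bore_plane (a point): Centre of the block's top face, where the bores open, 50 mm above the bench; z up, x and y along the carton's. Three upright bores: one here, the others 50 mm to either side in y. The T-handled gauge may be in any of them.
- gauge_t_grip (a point): Centre of the T handle of the wanted gauge: a steel bar 40 mm long along its own y, 12 mm thick along x (the width to grip), 14 mm high; 33 mm above the block's top at the start. z points up the gauge.
- gauge_t_foot (a point): Lower end of the wanted gauge's shank, 73 mm below the handle's centre. Shank 14 mm in diameter and 40 mm long, in a bore 15 mm in diameter, its foot 40 mm below the block's top at the start. It drops back if let go.
- gauge_slim_foot (a point): Lower end of a neighbouring gauge with the same shank, collar and neck and a slim round handle 16 mm in diameter, 14 mm high, ending 40 mm above the block. Leave it.
- gauge_disc_foot (a point): Lower end of a neighbouring gauge with the same shank, collar and neck and a flat round disc handle 30 mm in diameter, 8 mm thick, ending 34 mm above the block. Leave it.
- gauge_t: The wanted gauge as a whole, loose, steel, about 110 g; origin at the lower end of its shank. From below: shank; collar 22 mm in diameter, 4 mm thick, resting on the block; neck 10 mm in diameter, 22 mm long; T handle. It can turn in the bore.
- block: The wooden block, fixed in the carton, 60 mm along x, 170 mm along y, 46 mm high; origin at the centre of its underside.
- pickle_bowl: A bystander on the bench, the black bowl, 110 mm wide, 45 mm high: leave it where it is. Origin at its underside.
- flux_jar: A bystander on the bench, the amber jar, 56 mm wide, 85 mm high: leave it where it is. Origin at its underside.
- mallet: A bystander, a hammer lying on its side, about 250 mm long: leave it.
- driver: A bystander, a screwdriver lying on the bench, about 200 mm long: leave it.
- steel_block: A bystander on the bench, the steel block, 75 x 75 x 22 mm: leave it where it is. Origin at its underside.
- plaster_cup: A bystander on the bench, the white cup, 72 mm wide, 50 mm high: leave it where it is. Origin at its underside.
- bezel_ring: A bystander on the bench, the brass ring, 44 mm wide, 12 mm high: leave it where it is. Origin at its underside.

How it is judged (in metres and radians):
On the way, in this order (a step that is already met when the one before it is completed fails the run):
1. both flaps are open, leaning outwards (value of joint each of flap_left, flap_right above 1.9 rad), for 0.2 s.
2. the T-handled gauge is drawn half-way out of its bore (z of gauge_t_foot in the frame of bore_plane between -0.026 and -0.014 m), for 0.2 s.
At the end, for the whole second after the job is handed in: Both flaps are past 1.9 rad; the T-handled gauge's foot is 14 to 26 mm below the block's top (20 mm +- 6 mm drawn out), within 0.08 rad of upright, at rest, held by the fingers (over 2 N) and pressing on the block with less than 8 N; the other two gauges are within 6 mm of fully home (all of step 1 and all of step 2 and angle between the z axis of gauge_t_foot and the z axis of bore_plane, either way round below 0.08 rad and contact force between the fingers and gauge_t above 2 N and contact force between gauge_t and block below 8 N and linear speed of gauge_t below 0.01 m/s and z of each of gauge_slim_foot, gauge_disc_foot in the frame of bore_plane below -0.034 m); the arm keeps its last pose, push and grip.
It fails at once if the T-handled gauge is pulled nearly or wholly out of its bore (z of gauge_t_foot in the frame of bore_plane above -0.006 m).
It fails at once if the gauge is forced sideways against its bore or jammed (over 30 N) (contact force between gauge_t and block above 30 N).
It fails at once if another gauge is drawn out of its bore (z of any of gauge_slim_foot, gauge_disc_foot in the frame of bore_plane above -0.028 m).
It fails at once if something else on the bench is moved by more than 30 mm (distance of any of pickle_bowl, flux_jar, mallet, driver, steel_block, plaster_cup, bezel_ring from where it was at the start of the episode above 0.03 m).
It also fails if it takes over 64 s, if anything falls off the work surface, if the arm or the gripper's body presses on something with over 40 N, if the wrist force passes 120 N, or if a joint passes its speed limit or range.

### The arm

A 6-joint arm with a two-finger parallel gripper is mounted at the origin on the work surface. World frame = base frame: x ahead of the robot, y to its left, z up, the work surface at z = 0. Lengths are in m, angles in degrees, forces in N, time in s.
With the tool pointing down it reaches from about 0.275 to 0.825 m from the base axis. Payload 4.9 kg.
Tool frame: the origin (TCP) lies between the finger pads; the fingertips stand 17 mm ahead of it and the grasp point (between the pads) lies 2 mm behind it (robot.tip_extent is the distance from the TCP to the fingertips, in m); z points along the fingers, y is the line along which they close (so a half turn about z gives the same grasp; the last joint's range is limited). The gripper opens to 85 mm and grips with 20 to 120 N. Pads are 22 mm wide; open, the fingers measure 114 mm over their backs; the gripper's body (76 mm by 85 mm) begins 54 mm behind the grasp point. The pads swing forward as they close: fully open they stand 13 mm farther back than shut.
Start: joints at [68.056, 18.69, -11.035, 60.275, 0, 82.311], TCP at [0.135, 0.533, 0.248] pointing down, gripper open.
Joint ranges: [-152.03, 152.03], [-55.5, 102.48], [-74.3, 77.21], [-110.64, 120.58], [-84.22, 78.4], [-180, 180]. Speed limits (degrees/s): [147.25, 147.25, 180, 180, 180, 180].

### API

Orientations are given as a 3x3 rotation matrix whose columns are the frame's x, y, z axes.
In Python, from plant import robot, cams, workorder, masks_of gives the robot as it stands.
- The arm moves only by the tool arm_command, never from a script. Its argument "deltas" is a list of rows, each a list of 3 entries, a list of its own where there are three numbers: the shift along the tool's x, y, z in mm, then the turn, a rotation vector about the tool's x, y, z in degrees, then the finger opening in mm, from 0 to 85.4. A call has 1 to 5 rows; each row is the pose to reach, as a shift and turn from the pose commanded when the call began, along the tool's axes at that moment; what a row does not reach only later rows make up. A row lasts 1/8 s, in which the tool goes at most 62.5 mm and 10.7 degrees, less where a joint would pass 70% of its speed; a pose out of reach is approached as far as the arm can. A call with a gripper value outside its range is refused whole. The fingers move at their own pace and stop on an object; "newtons" is the grip in N (left out, the last holds). Time passes only in rows, so rows that repeat a pose let the fingers close. It gives the time, the measured TCP pose, the force, the opening and the grip force at its end, in the units of the state.
- robot.get_obs(): the state, without advancing time (a new reading comes with each control period).
- cams.camera(name): name is "side" or "top"; returns a dict with "pixels" (400x640x3 uint8, blue, green, red), "intrinsics" (3x3 intrinsics, pixels), "world_from_camera" (4x4, takes a point from camera to world coordinates). Camera axes: x right, y down, z forward; pixel columns grow to the right and rows downward; lengths in m; the calibration is good to about 2 mm. A picture is of the moment at which its call begins. There is no depth.
- workorder.finish_job(): hands the job in; it is judged then, once.
Trained networks look in the newest picture that a camera, given by its name, has taken for a name from the list of things; names that differ only in an ending like _2 or _b are one class to them, and where a whole thing is asked for, a point or a joint stands for the part that bears it (a point fixed in the world has none). Each returns a list of dicts, best first, with "conf" (0 to 1); they miss things now and then, are a little off and sometimes report something else, mostly with a low value. They report only what shows in the picture. A call takes as long as a camera call.
- masks_of(camera, name): "pixels" (400x640 bool, what is visible of it) and "bbox" ([centre column, centre row, width, height] in pixels, round what is visible of it).
The state is a dict: "t": time; "joint_pos": joint angles; "qvel": joint speeds; "tau": joint torques, N m; "position": TCP position; "tcp_rot": TCP orientation; "contact_force": force on the tool from outside, world axes, zero at the start; "moment": the same for the moment, N m; "opening": finger opening in m; "finger_force": force on a finger pad.
Only numpy, scipy, OpenCV 4.12 (cv2) and the standard library are available. Lean on these libraries where they do the work, as an engineer would, in place of code of your own. Each camera call takes 0.05 s, during which the arm holds its last target. There are 200 camera calls.

## Working session

There is one attempt and no reset: what is moved stays moved. The work goes in short steps, Python scripts to look and compute and a tool call to move; the robot and the scene stay as the last step left them, time stands still between calls to the robot, and variables do not carry over. Pictures are saved under pics/ and viewed, at most 10 in all, crops included, and the job is handed in when it is done.

Besides the shell and the picture viewer there is one more tool, called as name(argument=value, ...), one argument or row to a line, values as JSON. arm_command: Moves the arm, as the interface text tells. Its arguments: {"type":"object","properties":{"deltas":{"type":"array","items":{"type":"array"}},"newtons":{"type":"number"}},"required":["deltas"]}

```bash
mkdir -p pics; ls; cat > h.py <<'E'
import numpy as np, cv2
from plant import robot, cams, workorder, masks_of
def snap(n,f=None):
    c=cams.camera(n)
    if f: cv2.imwrite('pics/'+f,c['pixels'])
    return c
def proj(c,P):
    T=np.linalg.inv(c['world_from_camera']);P=np.atleast_2d(P)
    q=(P@T[:3,:3].T+T[:3,3])@np.array(c['intrinsics']).T
    return q[:,:2]/q[:,2:]
def onz(c,uv,z):
    T=np.array(c['world_from_camera']);d=T[:3,:3]@np.linalg.solve(c['intrinsics'],[uv[0],uv[1],1])
    return T[:3,3]+d*(z-T[2,3])/d[2]
E
python3 - <<'E'
from h import *
np.set_printoptions(precision=3,suppress=True)
for n in ('side','top'):
    c=snap(n,n+'0.png'); print(n,np.array(c['intrinsics']).tolist(),c['world_from_camera'])
    for k in ('carton','flap_left','flap_right','gauge_t','gauge_slim_foot','gauge_disc_foot','block'):
        print(k,[(round(m['conf'],2),[round(float(x)) for x in m['bbox']],int(m['pixels'].sum())) for m in masks_of(n,k)[:3]])
print(robot.get_obs())
E
```

```text
pics
side [[477.36683972742657, 0.0, 318.00417193873665], [0.0, 477.36683972742657, 199.21978430519167], [0.0, 0.0, 1.0]] [[ 0.852  0.369 -0.371  1.087]
 [ 0.523 -0.61   0.595 -0.974]
 [-0.007 -0.701 -0.713  1.217]
 [ 0.     0.     0.     1.   ]]
carton [(0.62, [324, 210, 77, 76], 3536)]
flap_left [(0.45, [340, 179, 36, 20], 138), (0.19, [310, 205, 41, 38], 914)]
flap_right [(0.72, [337, 208, 22, 23], 200), (0.57, [310, 208, 44, 38], 947)]
gauge_t [(0.72, [196, 296, 66, 66], 985), (0.59, [334, 199, 8, 7], 68)]
gauge_slim_foot []
gauge_disc_foot []
block [(0.72, [410, 161, 26, 24], 498), (0.56, [336, 208, 18, 19], 137)]
top [[363.13342859798894, 0.0, 317.41876406827333], [0.0, 363.13342859798894, 200.4143059596373], [0.0, 0.0, 1.0]] [[-0.021 -0.999  0.039  0.443]
 [-1.     0.021 -0.008 -0.042]
 [ 0.008 -0.039 -0.999  1.058]
 [ 0.     0.     0.     1.   ]]
carton [(0.75, [309, 185, 77, 64], 4137)]
flap_left [(0.96, [283, 179, 22, 59], 774)]
flap_right [(0.57, [340, 185, 24, 61], 1026)]
gauge_t [(0.62, [296, 182, 11, 7], 76)]
gauge_slim_foot [(0.51, [408, 132, 27, 25], 557)]
gauge_disc_foot [(0.43, [313, 184, 8, 12], 82), (0.43, [310, 184, 44, 25], 755)]
block [(0.88, [311, 185, 42, 23], 725)]
{'t': 0.8, 'joint_pos': array([ 68.054,  18.688, -11.036,  60.274,  -0.   ,  82.31 ]), 'qvel': array([-0.004, -0.01 ,  0.017,  0.035,  0.055,  0.02 ]), 'tau': array([ -0.002, -44.327,  26.275,   0.001,  -0.   ,   0.   ]), 'position': array([0.135, 0.533, 0.248]), 'tcp_rot': array([[-0.969,  0.246,  0.   ],
       [ 0.246,  0.969,  0.   ],
       [-0.   ,  0.   , -1.   ]]), 'contact_force': array([-0.284,  1.009, -0.189]), 'moment': array([-0.016,  0.041, -0.006]), 'finger_force': 0.0, 'opening': 0.08517045139769976}
```

```bash
python3 - <<'E'
import cv2,numpy as np
a=cv2.imread('pics/top0.png');b=cv2.imread('pics/side0.png')
A=cv2.resize(a[130:240,250:370],None,fx=5,fy=5,interpolation=cv2.INTER_CUBIC)
B=cv2.resize(b[150:260,270:390],None,fx=5,fy=5,interpolation=cv2.INTER_CUBIC)
cv2.imwrite('pics/topc.png',A);cv2.imwrite('pics/sidec.png',B)
E
```

```text
(no output)
```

View pics/topc.png

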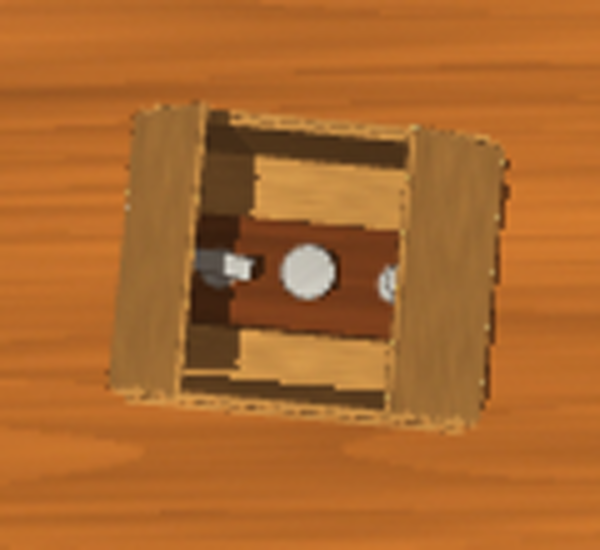

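View pics/sidec.png

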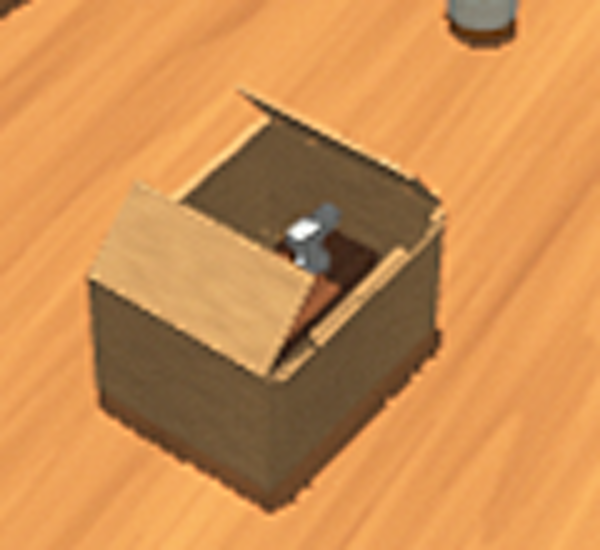

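View pics/top0.png

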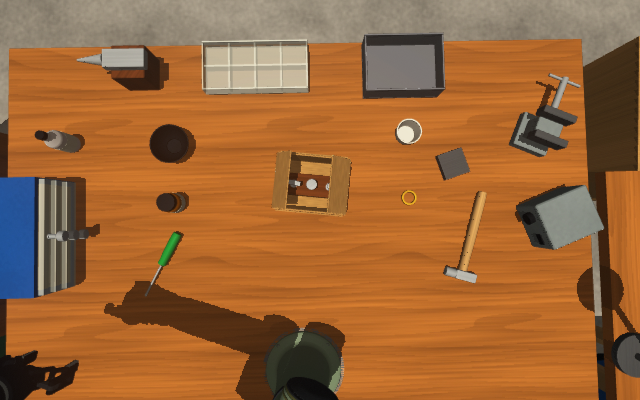

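```bash
cat > fit.py <<'E'
from h import *
from scipy.optimize import least_squares
def flap(s,a,sx):  # edge point, carton frame; s=+1 left
    return [sx*.072, s*(.095-.07*np.cos(a)), .11+.07*np.sin(a)]
def toW(p,P):
    c,s=np.cos(p[2]),np.sin(p[2]);P=np.atleast_2d(P)
    return np.c_[p[0]+c*P[:,0]-s*P[:,1],p[1]+s*P[:,0]+c*P[:,1],P[:,2]]
E
python3 - <<'E'
from fit import *
ct=snap('top');cs=snap('side')
T=lambda u,v:np.array([u/5+250-.4,v/5+130-.4]); S=lambda u,v:np.array([u/5+270-.4,v/5+150-.4])
def res(p):
    L,R=p[3],p[4]
    o=[(ct,[-.075,.095,.11],T(110,392)),(ct,[-.075,-.095,.11],T(466,432)),(ct,[.075,-.095,.11],T(505,146)),(ct,[.075,.095,.11],T(135,108)),
     (cs,[.075,-.095,0],S(272,510)),(cs,[-.075,-.095,0],S(100,405)),(cs,[.075,.095,0],S(440,345)),
     (cs,[.075,-.095,.11],S(275,380)),(cs,[-.075,-.095,.11],S(90,275)),(cs,[.075,.095,.11],S(442,212)),
     (ct,flap(1,L,1),T(205,103)),(ct,flap(1,L,-1),T(182,398)),(ct,flap(-1,R,1),T(412,128)),(ct,flap(-1,R,-1),T(388,412)),
     (cs,flap(-1,R,-1),S(137,183)),(cs,flap(-1,R,1),S(318,280)),(cs,flap(1,L,-1),S(240,92))]
    return np.concatenate([proj(c,toW(p,q))[0]-uv for c,q,uv in o])
r=least_squares(res,[.45,0,-.09,.9,.9],loss='soft_l1');p=r.x
np.set_printoptions(precision=3,suppress=True)
print(p,np.degrees(p[2]));print(res(p).reshape(-1,2).round(1).tolist())
np.save('p.npy',p)
# T bar bright segment, z=.09 top
print('T top carton-left bore predicted px',proj(ct,toW(p,[0,.05,.09])),proj(cs,toW(p,[0,.05,.09])))
print('disc px',proj(ct,toW(p,[0,0,.084])),'meas',T(308,271))
print('T measured end px',T(255,268),T(195,262), proj(ct,toW(p,[[0,.03,.09],[0,.07,.09]])))
print('grip world',toW(p,[0,.05,.083]))
E
```

```text
[ 0.525 -0.035 -0.117  0.972  0.793] -6.714027789533607
[[0.7, 0.3], [2.1, -0.7], [-0.4, -0.4], [1.5, 0.2], [0.2, -3.3], [-0.5, -3.7], [0.1, -4.3], [-0.4, 0.3], [-0.2, -0.3], [1.5, -0.3], [1.0, -0.1], [-0.2, -0.9], [0.4, -0.6], [-0.3, 0.3], [0.3, -1.0], [0.1, -0.4], [-0.6, -1.3]]
T top carton-left bore predicted px [[292.817 182.129]] [[333.02  193.742]]
disc px [[311.474 184.119]] meas [311.2 183.8]
T measured end px [300.6 183.2] [288.6 182. ] [[300.273 182.85 ]
 [285.36  181.409]]
grip world [[0.531 0.014 0.083]]
```

Top crop: the T handle sits in the left (+y) bore, at about crop (225,265), with its bar roughly along y. The disc is in the middle at (308,271), and the slim gauge is at the right, half hidden by the right flap. The side crop confirms both flaps are ajar. The fit has a residual of about 1 px: carton at (0.525, -0.035), yaw -6.7°, flaps at 0.97 (left) and 0.79 (right). The bystanders are well clear of it.

arm_command(
  deltas=[
    [[-43, -38, 0], [0, 0, 10], 0],
    [[-86, -76, 0], [0, 0, 20], 0],
    [[-129, -114, 0], [0, 0, 30], 0],
    [[-172, -152, 0], [0, 0, 40], 0],
    [[-215, -190, 0], [0, 0, 50], 0],
  ],
  newtons=40,
)

```text
t: 1.52
position: [0.2979, 0.2946, 0.2486]
tcp_rot: [[-0.43, 0.903, 0.001], [0.903, 0.43, 0.001], [0.0, 0.001, -1.0]]
contact_force: [0.4, 1.2, -0.6]
opening: -0.0002
finger_force: 0.0
```

```bash
cat >> fit.py <<'E'
def goal(q,yaw_off=0,tip=False):
    "carton-frame TCP goal (m) -> tool-frame shift mm, turn deg"
    from scipy.spatial.transform import Rotation as R
    p=np.load('p.npy');o=robot.get_obs();A=np.array(o['tcp_rot'])
    w=toW(p,q)[0]; y=p[2]+np.radians(yaw_off)
    G=np.array([[-np.sin(y),np.cos(y),0],[np.cos(y),np.sin(y),0],[0,0,-1]])
    print('t',o['t'],'pos',o['position'].round(4),'shift',(A.T@(w-o['position'])*1000).round(1),'turn',np.degrees(R.from_matrix(A.T@G).as_rotvec()).round(2),'q6',o['joint_pos'][[0,5]].round(1))
E
python3 -c "
from fit import *
goal([0,.015,.2])"
```

```text
t 1.525 pos [0.2979 0.2946 0.2486] shift [-382.9   71.5   48.6] turn [ 6.000e-02 -2.000e-02  3.216e+01] q6 [34.6 99.1]
```

arm_command(
  deltas=[
    [[-55, 10, 0], [0, 0, 8], 0],
    [[-110, 20, 0], [0, 0, 16], 0],
    [[-165, 30, 0], [0, 0, 24], 0],
    [[-220, 41, 0], [0, 0, 32], 0],
    [[-275, 51, 0], [0, 0, 32], 0],
  ],
)

```text
t: 2.15
position: [0.4635, 0.0687, 0.2486]
tcp_rot: [[0.11, 0.994, 0.001], [0.994, -0.11, 0.0], [0.0, 0.001, -1.0]]
contact_force: [1.0, 0.2, -0.5]
opening: 0.0
finger_force: 0.0
```

```bash
python3 -c "
from fit import *
goal([0,.015,.2])"
```

```text
t 2.15 pos [0.4635 0.0687 0.2486] shift [-81.7  72.8  48.6] turn [ 0.05 -0.02  0.39] q6 [-0.6 95.7]
```

arm_command(
  deltas=[
    [[-40, 36, 0], [0, 0, 0], 0],
    [[-82, 73, 0], [0, 0, 0], 0],
    [[-82, 73, 30], [0, 0, 0], 0],
    [[-82, 73, 60], [0, 0, 0], 0],
    [[-82, 73, 85], [0, 0, 0], 0],
  ],
)

```text
t: 2.78
position: [0.5258, -0.0193, 0.1621]
tcp_rot: [[0.11, 0.994, -0.001], [0.994, -0.11, 0.0], [0.0, -0.001, -1.0]]
contact_force: [0.0, -0.1, 0.7]
opening: 0.0002
finger_force: 0.0
```

```bash
python3 -c "
from fit import *
goal([0,.045,.165])"
```

```text
t 2.775 pos [ 0.5258 -0.0193  0.1621] shift [29.   1.4 -2.9] turn [-0.03 -0.    0.43] q6 [-10.1  86.1]
```

arm_command(
  deltas=[
    [[17, 1, 0], [0, 0, 0], 0],
    [[29, 1, 0], [0, 0, 0], 0],
    [[37, 1, -4], [0, 0, 0], 0],
    [[46, 1, -8], [0, 0, 0], 0],
    [[57, 1, -11], [0, 0, 0], 0],
  ],
)

```text
t: 3.4
position: [0.5338, 0.0381, 0.1752]
tcp_rot: [[0.109, 0.994, 0.001], [0.994, -0.109, -0.0], [-0.0, 0.001, -1.0]]
contact_force: [0.2, -2.2, -0.7]
opening: 0.0001
finger_force: 0.3
```

arm_command(
  deltas=[
    [[11, 0, -1], [0, 0, 0], 0],
    [[19, 0, 0], [0, 0, 0], 0],
    [[26, 0, 2], [0, 0, 0], 0],
    [[34, 0, 6], [0, 0, 0], 0],
    [[42, 0, 11], [0, 0, 0], 0],
  ],
)

```text
t: 4.03
position: [0.5379, 0.0797, 0.1629]
tcp_rot: [[0.109, 0.994, -0.0], [0.994, -0.109, -0.0], [-0.0, -0.0, -1.0]]
contact_force: [-0.1, -0.1, 1.3]
opening: -0.0
finger_force: 0.4
```

arm_command(
  deltas=[
    [[5, 0, 5], [0, 0, 0], 0],
    [[10, 0, 11], [0, 0, 0], 0],
    [[10, 0, 11], [0, 0, 0], 0],
  ],
)

```text
t: 4.4
position: [0.5384, 0.0895, 0.1515]
tcp_rot: [[0.108, 0.994, -0.001], [0.994, -0.108, 0.0], [-0.0, -0.001, -1.0]]
contact_force: [-0.7, -0.3, 0.2]
opening: 0.0
finger_force: 0.0
```

```bash
python3 -c "
from fit import *
goal([0,.045,.22])
c=snap('side','s1.png');im=c['pixels'][100:270,240:440]
cv2.imwrite('pics/s1c.png',cv2.resize(im,None,fx=3,fy=3,interpolation=cv2.INTER_CUBIC))"
```

```text
t 4.4 pos [0.5384 0.0895 0.1515] shift [-80.6   0.7 -68.5] turn [-0.08  0.    0.49] q6 [ 1.7 97.9]
```

View pics/s1c.png

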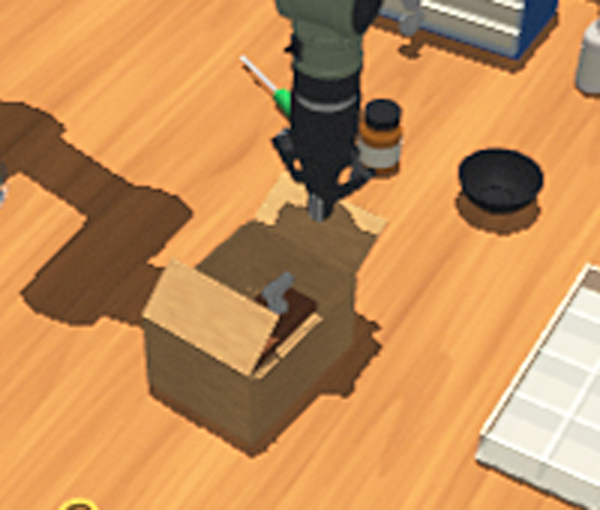

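The side view shows the left flap laid well outwards, from about crop (285,180) to (385,220). The right flap is still ajar, and the gauge is untouched.

arm_command(
  deltas=[
    [[-15, 0, -20], [0, 0, 0], 0],
    [[-55, 0, -25], [0, 0, 0], 0],
    [[-95, 0, -15], [0, 0, 0], 0],
    [[-130, 0, -9], [0, 0, 0], 0],
    [[-145, 0, -9], [0, 0, 0], 0],
  ],
)

```text
t: 5.08
position: [0.5226, -0.0565, 0.1611]
tcp_rot: [[0.111, 0.994, -0.001], [0.994, -0.111, 0.0], [0.0, -0.001, -1.0]]
contact_force: [-0.8, 0.4, 0.2]
opening: -0.0001
finger_force: 0.0
```

arm_command(
  deltas=[
    [[-15, 0, 0], [0, 0, 0], 0],
    [[-24, 0, -7], [0, 0, 0], 0],
    [[-34, 0, -13], [0, 0, 0], 0],
    [[-45, 0, -17], [0, 0, 0], 0],
    [[-56, 0, -19], [0, 0, 0], 0],
  ],
)

```text
t: 5.7
position: [0.5173, -0.1111, 0.1808]
tcp_rot: [[0.108, 0.994, 0.001], [0.994, -0.108, -0.0], [-0.0, 0.001, -1.0]]
contact_force: [0.6, 1.1, -0.1]
opening: 0.0
finger_force: 0.3
```

arm_command(
  deltas=[
    [[-9, 0, -1], [0, 0, 0], 0],
    [[-17, 0, 0], [0, 0, 0], 0],
    [[-25, 0, 3], [0, 0, 0], 0],
    [[-35, 0, 9], [0, 0, 0], 0],
    [[-43, 0, 15], [0, 0, 0], 0],
  ],
)

```text
t: 6.32
position: [0.5122, -0.154, 0.1647]
tcp_rot: [[0.109, 0.994, -0.0], [0.994, -0.109, -0.0], [-0.0, -0.0, -1.0]]
contact_force: [0.6, -0.6, 0.3]
opening: 0.0002
finger_force: 0.4
```

arm_command(
  deltas=[
    [[-5, 0, 6], [0, 0, 0], 0],
    [[-9, 0, 12], [0, 0, 0], 0],
    [[-9, 0, 12], [0, 0, 0], 0],
  ],
)

```text
t: 6.7
position: [0.5109, -0.1623, 0.1525]
tcp_rot: [[0.109, 0.994, -0.001], [0.994, -0.109, 0.001], [0.0, -0.001, -1.0]]
contact_force: [-0.2, 0.7, -0.5]
opening: 0.0
finger_force: 0.0
```

```bash
python3 -c "
from fit import *
goal([0,.045,.22])
c=snap('side','s2.png');im=c['pixels'][130:250,260:410]
cv2.imwrite('pics/s2c.png',cv2.resize(im,None,fx=4,fy=4,interpolation=cv2.INTER_CUBIC))"
```

```text
t 6.7 pos [ 0.5109 -0.1623  0.1525] shift [172.8   0.6 -67.4] turn [-0.07 -0.02  0.44] q6 [-25.5  70.8]
```

View pics/s2c.png

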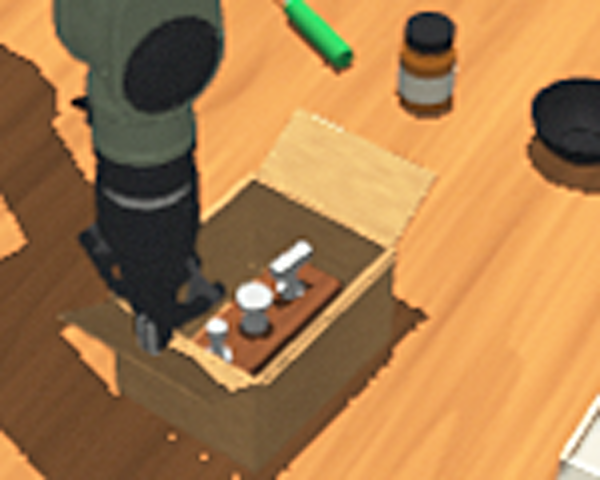

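Both flaps now lean outwards. The T bar is fully visible, running from about crop (273,272) to (312,246), with the disc and slim gauges home beside it. Next I measure the bar in both views.

```bash
python3 - <<'E'
from fit import *
p=np.load('p.npy')
for n in ('top','side'):
    c=snap(n,n+'3.png');u=proj(c,toW(p,[0,.05,.09]))[0];x0,y0=(u-[16,14]).round().astype(int)
    im=c['pixels'][y0:y0+28,x0:x0+32]
    big=cv2.resize(im,None,fx=12,fy=12,interpolation=cv2.INTER_CUBIC)
    cv2.imwrite(f'pics/{n}3c.png',big)
    print(n,(x0,y0),u)
    B=im.min(2).astype(float); m=(B>110).astype(np.uint8)
    k,l,s,ct=cv2.connectedComponentsWithStats(m,connectivity=4)
    for i in range(1,k):
        if s[i][4]<15: continue
        yy,xx=np.nonzero(l==i);w=B[yy,xx]
        r=cv2.minAreaRect(np.c_[xx,yy].astype(np.float32))
        cen=np.average(np.c_[xx,yy],axis=0)+[x0,y0]
        d=np.linalg.svd(np.c_[xx,yy]-np.c_[xx,yy].mean(0),full_matrices=False)[2][0]
        P=onz(c,cen,.09);Q=onz(c,cen+d*5,.09);a=np.degrees(np.arctan2(*(Q-P)[1::-1]))
        C=(P-[p[0],p[1],0]);cc,ss=np.cos(p[2]),np.sin(p[2])
        print(s[i],cen,'carton',cc*C[0]+ss*C[1],-ss*C[0]+cc*C[1],'len',r[1],'barangle world',a,'vs carton y',np.degrees(p[2])+90)
a=cv2.imread('pics/top3c.png');b=cv2.imread('pics/side3c.png');cv2.imwrite('pics/t3.png',np.hstack([a,b]))
E
```

```text
top (np.int64(277), np.int64(168)) [292.81686974 182.12943697]
[ 9 11 14  8 72] [292.5        182.48611111] carton -0.001032055596855713 0.05074781302781258 len (13.924245834350586, 6.275716781616211) barangle world -105.36172028291524 vs carton y 83.2859722104664
[29 12  3  9 19] [307.31578947 184.        ] carton -0.0012506462657315592 0.010981626702483448 len (8.0, 2.0) barangle world 178.84646400924223 vs carton y 83.2859722104664
side (np.int64(317), np.int64(180)) [333.0198633  193.74231367]
[20  0 12  7 50] [344.1  182.04] carton -0.004256433694611896 0.11878472149479254 len (6.0, 11.0) barangle world 2.9855507358485274 vs carton y 83.2859722104664
[10 10 11  8 44] [332.27272727 193.63636364] carton -0.0022769315904412053 0.0488669835072252 len (3.799999713897705, 11.0) barangle world -104.2646139408522 vs carton y 83.2859722104664
[ 2 20  9  8 57] [322.96491228 203.56140351] carton 0.0014535992284633499 -0.006730930304040067 len (7.0, 8.0) barangle world 37.47286894127168 vs carton y 83.2859722104664
```

View pics/t3.png

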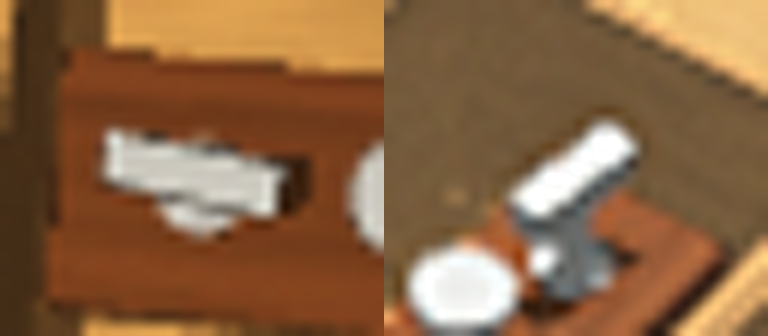

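```bash
python3 -c "
from fit import *
goal([-.0007,.050,.150],-8)"
```

```text
t 6.85 pos [ 0.5113 -0.1621  0.1533] shift [177.5  -0.3   3.3] turn [-0.01 -0.    8.47] q6 [-25.5  70.8]
```

arm_command(
  deltas=[
    [[15, 0, -20], [0, 0, 0], 0],
    [[55, 0, -30], [0, 0, 2], 0],
    [[105, 0, -25], [0, 0, 5], 30],
    [[150, 0, -15], [0, 0, 8.5], 30],
    [[177, 0, 3], [0, 0, 8.5], 30],
  ],
)

```text
t: 7.48
position: [0.5314, 0.0159, 0.1509]
tcp_rot: [[0.253, 0.967, 0.002], [0.967, -0.253, 0.0], [0.001, 0.002, -1.0]]
contact_force: [0.8, -0.1, 0.6]
opening: 0.0304
finger_force: 0.0
```

arm_command(
  deltas=[
    [[0, 0, 0], [0, 0, 0], 30],
    [[0, 0, 0], [0, 0, 0], 30],
  ],
)

```text
t: 7.72
position: [0.5309, 0.0133, 0.1507]
tcp_rot: [[0.255, 0.967, 0.0], [0.967, -0.255, -0.001], [-0.0, 0.001, -1.0]]
contact_force: [0.1, 0.2, 0.0]
opening: 0.0301
finger_force: 0.0
```

```bash
python3 - <<'E'
from fit import *
goal([-.0007,.050,.081],-8)
c=snap('side','s4.png');t=snap('top')
o=robot.get_obs();print(o['opening'],o['contact_force'])
im=c['pixels'][140:230,285:395]
cv2.imwrite('pics/s4c.png',cv2.resize(im,None,fx=5,fy=5,interpolation=cv2.INTER_CUBIC))
E
```

```text
t 7.725 pos [0.5309 0.0133 0.1507] shift [ 0.9 -0.8 69.7] turn [ 0.03  0.02 -0.03] q6 [-6.5 98.2]
0.02997356579572037 [ 0.53397409 -0.15970112  0.19785744]
```

View pics/s4c.png

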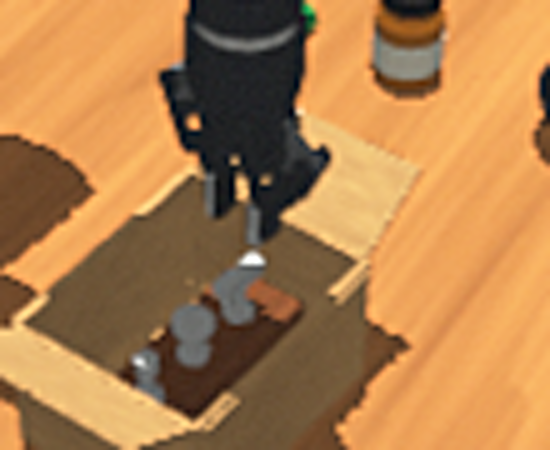

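The fingers, at crop (217,200) and (258,225), straddle the T bar below them at (240,280). I can go straight down.

arm_command(
  deltas=[
    [[1, -1, 18], [0, 0, 0], 30],
    [[1, -1, 36], [0, 0, 0], 30],
    [[1, -1, 52], [0, 0, 0], 30],
    [[1, -1, 64], [0, 0, 0], 30],
    [[1, -1, 70], [0, 0, 0], 30],
  ],
)

```text
t: 8.45
position: [0.5297, 0.0146, 0.0796]
tcp_rot: [[0.255, 0.967, -0.001], [0.967, -0.255, 0.0], [-0.0, -0.001, -1.0]]
contact_force: [0.5, -0.2, 0.4]
opening: 0.0295
finger_force: 0.0
```

arm_command(
  deltas=[
    [[0, 0, 0], [0, 0, 0], 20],
    [[0, 0, 0], [0, 0, 0], 17],
    [[0, 0, 0], [0, 0, 0], 16],
  ],
  newtons=20,
)

```text
t: 8.82
position: [0.5303, 0.0149, 0.0808]
tcp_rot: [[0.255, 0.967, 0.001], [0.967, -0.255, -0.0], [0.0, 0.001, -1.0]]
contact_force: [0.5, -0.6, 0.9]
opening: 0.0159
finger_force: 0.0
```

```bash
python3 - <<'E'
from fit import *
goal([-.0007,.050,.081],-8)
o=robot.get_obs();print(o['opening'],o['finger_force'],o['contact_force'],o['moment'])
E
```

```text
t 8.825 pos [0.5303 0.0149 0.0808] shift [-0.5  0.2 -0.2] turn [ 0.05 -0.01 -0.03] q6 [-6.4 98.4]
0.015945404638133074 0.01712639001198113 [ 0.45381    -0.55931792  0.93775316] [0.01719575 0.00221235 0.03163168]
```

arm_command(
  deltas=[
    [[0, 0, 0], [0, 0, 0], 14.5],
    [[0, 0, 0], [0, 0, 0], 13.5],
    [[0, 0, 0], [0, 0, 0], 13],
  ],
)

```text
t: 9.2
position: [0.5298, 0.0149, 0.0803]
tcp_rot: [[0.255, 0.967, -0.0], [0.967, -0.255, 0.0], [-0.0, -0.0, -1.0]]
contact_force: [-1.3, 0.8, 0.7]
opening: 0.013
finger_force: 0.4
```

arm_command(
  deltas=[
    [[0, 0, 0], [0, 0, 0], 12.5],
    [[0, 0, 0], [0, 0, 0], 12],
  ],
)

```text
t: 9.45
position: [0.5297, 0.0149, 0.0802]
tcp_rot: [[0.255, 0.967, -0.0], [0.967, -0.255, 0.0], [-0.0, -0.0, -1.0]]
contact_force: [-1.6, 0.7, 0.9]
opening: 0.012
finger_force: 3.8
```

arm_command(
  deltas=[
    [[0, 0, 0], [0, 0, 0], 11],
    [[0, 0, 0], [0, 0, 0], 9],
    [[0, 0, 0], [0, 0, 0], 9],
  ],
  newtons=25,
)

```text
t: 9.82
position: [0.5296, 0.015, 0.0802]
tcp_rot: [[0.255, 0.967, -0.001], [0.967, -0.255, 0.0], [-0.0, -0.001, -1.0]]
contact_force: [-2.3, 0.8, 2.2]
opening: 0.0113
finger_force: 24.5
```

arm_command(
  deltas=[
    [[0, -0.3, -1], [0, 0, 0], 9],
    [[0, -0.5, -3], [0, 0, 0], 9],
    [[0, -0.5, -5], [0, 0, 0], 9],
  ],
)

```text
t: 10.2
position: [0.5296, 0.0149, 0.0854]
tcp_rot: [[0.255, 0.967, 0.0], [0.967, -0.255, -0.0], [-0.0, 0.0, -1.0]]
contact_force: [-1.1, -0.5, -0.5]
opening: 0.0117
finger_force: 24.3
```

arm_command(
  deltas=[
    [[0, 0, -3], [0, 0, 0], 9],
    [[0, 0, -6], [0, 0, 0], 9],
    [[0, 0, -9], [0, 0, 0], 9],
    [[0, 0, -12], [0, 0, 0], 9],
    [[0, 0, -15], [0, 0, 0], 9],
  ],
)

```text
t: 10.82
position: [0.5296, 0.015, 0.1006]
tcp_rot: [[0.255, 0.967, 0.0], [0.967, -0.255, -0.0], [0.0, 0.0, -1.0]]
contact_force: [-0.2, -1.3, -1.1]
opening: 0.0117
finger_force: 24.3
```

arm_command(
  deltas=[
    [[0, 0, 0], [0, 0, 0], 9],
    [[0, 0, 0], [0, 0, 0], 9],
    [[0, 0, 0], [0, 0, 0], 9],
  ],
)

```text
t: 11.2
position: [0.5294, 0.015, 0.1002]
tcp_rot: [[0.255, 0.967, -0.0], [0.967, -0.255, 0.0], [0.0, -0.0, -1.0]]
contact_force: [0.0, -0.4, -1.4]
opening: 0.0116
finger_force: 24.3
```

```bash
python3 - <<'E'
from fit import *
c=snap('side','s5.png')
o=robot.get_obs();print(o['t'],o['position'],o['opening'],o['finger_force'],o['contact_force'],o['moment'])
p=np.load('p.npy')
x0,y0=298,160
im=cv2.resize(c['pixels'][y0:y0+60,x0:x0+70],None,fx=8,fy=8,interpolation=cv2.INTER_CUBIC)
# expected px: T handle top, collar bottom at z .07 (drawn 20), and z=.05
for z in (.05,.07,.103):
    u=(proj(c,toW(p,[0,.05,z]))[0]-[x0,y0]+.5)*8;print(z,u)
cv2.imwrite('pics/s5c.png',im)
E
```

```text
11.25 [0.52938454 0.01502284 0.10017281] 0.011549191135526797 24.3262580037117 [ 0.55102872  0.61346492 -1.56306746] [-0.03292857 -0.08138875  0.01015497]
0.05 [282.69291918 340.54547607]
0.07 [283.41942701 307.53667306]
0.103 [284.6466895  251.77613784]
```

View pics/s5c.png

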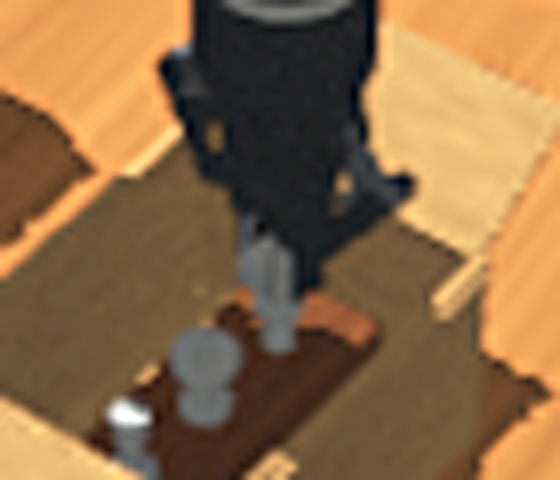

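The side view shows the gauge held upright. Its collar is at about (277,310) and bare shank runs down to the block at (280,348), which matches the pixel predicted for 20 mm drawn. Both flaps are open, the neighbours are home, and the sideways force is under 1 N.

```bash
python3 -c "
from h import *
print(workorder.finish_job())"
```

```text
the job is handed in; nothing more can be done
None
```

I handed the job in at about 11 s of the 64 s. Both flaps are leaning outwards, and the T-handled gauge is held upright about 20 mm out of its bore. The other two gauges are home and nothing else was touched, but the judge returned no verdict.

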